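# Close a power pack's oil filler with its click-stop cap

## Robot

A 6-joint arm with a two-finger parallel gripper is mounted at the origin on the work surface. World frame = base frame: x ahead of the robot, y to its left, z up, the work surface at z = 0. Lengths are in m, angles in rad, forces in N, time in s.
With the tool pointing down it reaches from about 0.35 to 0.875 m from the base axis. Payload 15.5 kg.
Tool frame: the origin (TCP) lies midway between the tips of the shut fingers; the grasp point (between the pads) lies 19 mm behind it; z points along the fingers, y is the direction in which the jaws open and shut (so a half turn about z gives the same grasp; the last joint's range is limited). The gripper opens to 85 mm and grips with 20 to 120 N. Pads are 22 mm wide; open, the fingers measure 114 mm over their backs; the gripper's body (76 mm by 85 mm) begins 54 mm behind the grasp point. The pads swing forward as they close: fully open they stand 13 mm farther back than shut.
Start: joints at [-1.359, 0.494, 1.345, -0, 1.302, -0.096], TCP at [0.189, -0.596, 0.231] pointing down, gripper open.
Joint ranges: [-2.91, 2.91], [-0.82, 2.16], [0.22, 2.67], [-1.22, 4.37], [0.12, 2.79], [-3.08, 3.08]. Speed limits (rad/s): [1.89, 1.89, 2.57, 3.01, 3.01, 3.01].

## Interface

Orientations are given as [roll, pitch, yaw] about the fixed x, y, z axes, in that order (R = Rz(yaw) Ry(pitch) Rx(roll)).
In Python, from rig import read_state, read_camera, camera_model, close_job, cut_out, landmark_of gives the robot as it stands.
- The arm moves only by the shell command python3 -m creep 'ROWS' [OPENING]. ROWS is JSON, a list of rows, each an object with "travel": the shift along the tool's x, y, z in m, a list of three; "angular": the turn, a rotation vector about the tool's x, y, z in degrees, a list of three. In form: [{"travel": [tx, ty, tz], "angular": [ax, ay, az]}, ...]. A call has 1 to 12 rows; each row is the pose to reach, as a shift and turn from the pose commanded when the call began, along the tool's axes at that moment; what a row does not reach only later rows make up. A row lasts 1/8 s, in which the tool goes at most 62.5 mm and 10.7 degrees, less where a joint would pass 70% of its speed; a pose out of reach is approached as far as the arm can. A call with a gripper value outside its range is refused whole. OPENING is the gripper command: -1 is shut, 1 is fully open, values between are in proportion, set as the call begins (- or left out, the last holds). The fingers move at their own pace and stop on an object; the grip force is fixed at half the most. Time passes only in rows, so rows that repeat a pose let the fingers close. It gives the time, the measured TCP pose, the force and the opening at its end, in the units of the state.
- read_state(): the state, without advancing time (a new reading comes with each control period).
- read_camera(name): name is "scene" or "side" or "wrist"; returns the picture (400x640x3 uint8, red, green, blue); there is no depth.
- camera_model(name): a dict with "fx", "fy", "cx", "cy" (pixels), "k1" (the pictures are not rectified: a ray, as slopes to the right and down, at radius r is drawn at 1 + k1 r^2 times it, then the intrinsics apply), "world_to_cam" (4x4, takes a point from world to camera coordinates). Camera axes: x right, y down, z forward; pixel columns grow to the right and rows downward; lengths in m; the calibration is good to about 2 mm. A picture is of the moment at which its call begins: read the wrist's pose just before it. camera_model takes no time and is no camera call; for the wrist camera it gives the pose at the moment of the call.
- close_job(): hands the job in, once; it reports no verdict.
Trained networks look in the newest picture that a camera, given by its name, has taken for a name from the list of things; names that differ only in an ending like _2 or _b are one class to them, and where a whole thing is asked for, a point or a joint stands for the part that bears it (a point fixed in the world has none). Each returns a list of dicts, best first, with "p" (0 to 1); they miss things now and then, are a little off and sometimes report something else, mostly with a low value. They report only what shows in the picture. A call takes as long as a camera call. They do not tell look-alikes from the thing itself.
- cut_out(camera, target): "mask" (400x640 bool, what is visible of it) and "position" ([column, row] in pixels, amid what is visible of it).
- landmark_of(camera, target): "position" ([column, row] in pixels: a listed point, or the origin of a listed thing).
The state is a dict: "time": time; "q": joint angles; "qd": joint speeds; "joint_torque": joint torques, N m; "tcp_pos": TCP position; "orientation": TCP orientation; "ft_force": force on the tool from outside, world axes, zero at the start; "wrist_torque": the same for the moment, N m; "grip_width": opening from 0.0 (shut) to 1.0 (fully open).
Only numpy, scipy, OpenCV 4.12 (cv2) and the standard library are available. Lean on these libraries where they do the work, as an engineer would, in place of code of your own. Each camera call takes 0.05 s, during which the arm holds its last target. There are 200 camera calls.

## Task

The lift table's oil tank has just been topped up: take the black filler cap out of the steel drip cup, put it in the keyhole of the tank's filler flange until it sits flat, and turn it clockwise until its ratchet clicks and slips. One click is enough and two are the most it should get; do not press or push the cap hard against the tank, let go of it when done, and leave the cup and the other things on the bench as they are.

Things in the scene. Friction and masses are not known exactly. Their poses are not given: they have to be found in the camera images.
- cap: Black filler cap, 0.2 to 0.3 kg. Round flange, 69 mm diameter, 10 mm thick; upright grip bar across it, 52 mm long (cap's x), 15 mm thick (y), its top 40 mm above the flange underside. Origin: centre of the flange underside, z up. A steel plug hangs 18 mm below it. It starts upright in the drip cup, flange on the rim, ratchet unslipped, and lifts straight out.
- lug (a point): Middle of the steel lug bar at the plug's foot, on the cap's axis 14.5 mm below the flange underside. The bar is 54 mm long (this point's x), 9 mm wide (y), 7 mm high, on a round 23 mm stem. It starts parallel to the grip bar, turns with it until the ratchet slips, and fits the keyhole either way round.
- lug_end (a point): One end of the lug bar, 27 mm from the axis along lug's x: shows how far the lugs have turned from the slot.
- bar_end (a point): One end of the grip bar, 26 mm from the axis along the cap's x, 25 mm above the flange underside. Ratchet: grip bar and lug bar turn as one up to about 0.13 to 0.3 N m, then the bar clicks round on the plug, one click each 0.21 rad (12 degrees), the torque rising to a crest and dropping each time (first crest at 0.1 rad). It stays where left; turning back moves the lugs back first.
- tank: Grey steel oil tank (fixed), 240 x 170 mm, 102 mm high, with a square aluminium filler flange plate, 84 x 84 mm, top face 130 mm above the bench. Breather and pipe union on its far part reach 126 mm. Origin: on the bench under the filler's axis, z up; the tank reaches 90 mm to -x and 150 mm to +x of it, 85 mm to each side.
- neck (a point): Centre of the keyhole in the flange plate, level with its top face; axes as the tank's. Plate 8 mm thick; slot 60 mm long (x), 14 mm wide (y), with a 28 mm square opening in the middle. With the cap flat, the lugs are 3 mm below the plate and turn clockwise from above, freely unless the cap is pressed down, to hidden stops 0.5 to 1.5 rad past the slot. No thread: no rise or fall.
- cup: Steel drip cup (fixed), round, 74 mm outside diameter, 62 mm inside, 70 mm high, open at the top. Origin: centre of its underside.
- tape: Bystander, loose: cardboard tape core, ring of 56 mm diameter, 40 mm high.
- spanner: Bystander, loose: steel spanner lying flat.
- oil: Bystander, loose: grey plastic oil bottle, 64 mm diameter, 170 mm high.
- carton: Bystander, loose: small cardboard carton, 90 x 70 x 60 mm.
- tin: Bystander, loose: open steel tin, 80 mm diameter, 85 mm high.
- brush: Bystander, loose: hand brush lying flat.
- jar: Bystander, loose: white jar, 60 mm diameter, 70 mm high.
There are look-alikes about, which are no part of the job. What is shaped like the cap but pink or red is not meant.

How it is judged:
By the outcome, as a careful person would: the job done as asked, in the order asked, and still so for the second after the job is handed in, with the robot touching nothing.
It also fails if it takes over 72 s, if anything falls off the work surface, if the arm or the gripper's body presses on something with over 40 N, if the wrist force passes 120 N, or if a joint passes its speed limit or range.

## Working session

There is one attempt and no reset: what is moved stays moved. The work goes in short steps, Python scripts to look and compute and a shell command to move; the robot and the scene stay as the last step left them, time stands still between calls to the robot, and variables do not carry over. Pictures are saved under pics/ and viewed, about 8 in all and at most 12, crops included, and the job is handed in when it is done.

```bash
mkdir -p pics; ls; cat > h.py <<'E'
import numpy as np, cv2
from rig import *
from scipy.spatial.transform import Rotation as R
def ray(cam,px,m=None):
    m=m or camera_model(cam); d=np.array([(px[0]-m['cx'])/m['fx'],(px[1]-m['cy'])/m['fy']])
    u=d.copy()
    for _ in range(20): u=d/(1+m['k1']*(u@u))
    T=np.array(m['world_to_cam']); Rm=T[:3,:3]; o=-Rm.T@T[:3,3]; v=Rm.T@np.array([u[0],u[1],1.]); return o,v/np.linalg.norm(v)
def atz(cam,px,z,m=None):
    o,v=ray(cam,px,m); return o+v*(z-o[2])/v[2]
def proj(cam,p,m=None):
    m=m or camera_model(cam); T=np.array(m['world_to_cam']); c=T[:3,:3]@np.array(p)+T[:3,3]; u=c[:2]/c[2]; u=u*(1+m['k1']*(u@u)); return np.array([u[0]*m['fx']+m['cx'],u[1]*m['fy']+m['cy']])
def snap(cam,name,crop=None,s=1):
    im=read_camera(cam)[:,:,::-1]
    if crop: a,b,c,d=crop; im=im[b:d,a:c]
    cv2.imwrite('pics/'+name+'.png',cv2.resize(im,None,fx=s,fy=s,interpolation=cv2.INTER_CUBIC))
def tri(a,b):
    A=np.zeros((3,3));B=np.zeros(3)
    for o,v in(a,b):
        P=np.eye(3)-np.outer(v,v);A+=P;B+=P@o
    p=np.linalg.solve(A,B); return p
E
python3 - <<'E'
from h import *
ims=[read_camera(c)[:,:,::-1] for c in('scene','side')]
cv2.imwrite('pics/a.png',cv2.resize(np.vstack(ims),(750*640//800,600*750//800)) if 0 else np.vstack([cv2.resize(i,(480,300)) for i in ims]))
cv2.imwrite('pics/scene.png',cv2.resize(ims[0],(800,500)))
cv2.imwrite('pics/side.png',cv2.resize(ims[1],(800,500)))
for c in('scene','side'):
  for t in('cap','bar_end','lug','tank','neck','cup'):
    print(c,t,[(round(d['p'],2),np.round(d['position']).tolist()) for d in landmark_of(c,t)][:4], [(round(d['p'],2),np.round(d['position']).tolist()) for d in cut_out(c,t)][:4] if t in('cap','cup','tank') else '')
print(read_state())
E
```

```text
pics
scene cap [(0.71, [408.0, 231.0]), (0.68, [361.0, 228.0]), (0.68, [353.0, 273.0]), (0.62, [327.0, 210.0])] [(0.88, [327.0, 212.0]), (0.86, [408.0, 232.0]), (0.72, [362.0, 227.0]), (0.69, [353.0, 273.0])]
scene bar_end [(0.8, [319.0, 210.0]), (0.77, [360.0, 273.0]), (0.73, [356.0, 220.0]), (0.63, [420.0, 229.0])] 
scene lug [] 
scene tank [(0.72, [248.0, 184.0])] [(0.56, [239.0, 183.0])]
scene neck [(0.79, [241.0, 158.0])] 
scene cup [(0.57, [362.0, 232.0]), (0.54, [186.0, 189.0])] [(0.83, [360.0, 240.0])]
side cap [(0.89, [265.0, 243.0]), (0.87, [314.0, 281.0]), (0.76, [310.0, 234.0]), (0.6, [329.0, 227.0])] [(0.85, [330.0, 226.0]), (0.84, [311.0, 232.0]), (0.66, [271.0, 242.0]), (0.58, [314.0, 281.0])]
side bar_end [(0.67, [317.0, 280.0]), (0.64, [265.0, 242.0]), (0.58, [308.0, 223.0]), (0.56, [330.0, 216.0])] 
side lug [] 
side tank [(0.56, [349.0, 193.0])] [(0.63, [341.0, 177.0])]
side neck [(0.77, [350.0, 160.0]), (0.29, [340.0, 164.0])] 
side cup [(0.8, [310.0, 251.0]), (0.19, [311.0, 234.0]), (0.19, [272.0, 321.0])] [(0.9, [309.0, 250.0])]
{'time': 1.0, 'q': array([-1.35847993e+00,  4.93576383e-01,  1.34549320e+00, -3.19482079e-05,
        1.30249327e+00, -9.54938906e-02]), 'qd': array([ 0.00063149,  0.00037036,  0.0005418 , -0.00064825, -0.00044665,
       -0.00156544]), 'joint_torque': array([ 6.68675166e-04, -8.82019901e+01, -3.84253299e+01, -3.73478827e-05,
        7.86118562e-04,  2.54073848e-05]), 'tcp_pos': array([ 0.1893561 , -0.59563224,  0.23129397]), 'orientation': array([3.14156593e+00, 3.35063568e-05, 3.07818759e-01]), 'ft_force': array([ 0.29468788,  0.26605314, -0.18804512]), 'wrist_torque': array([ 0.03904152, -0.00159454, -0.02504838]), 'grip_width': 1.0001615860698256}
```

View pics/scene.png

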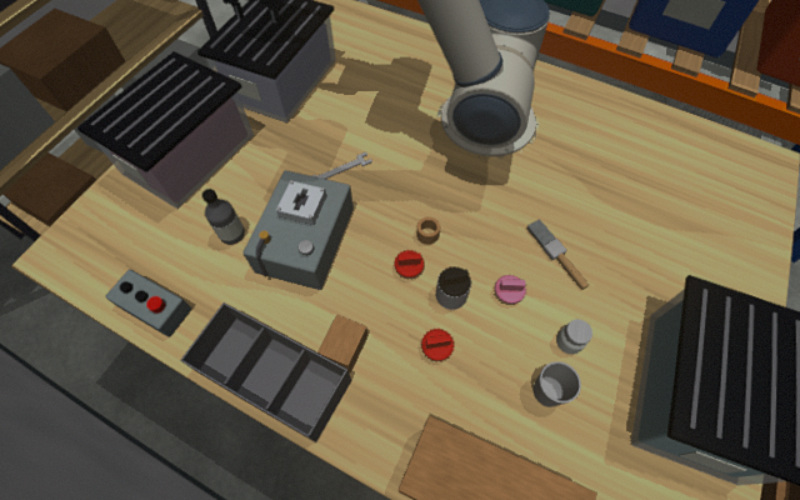

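View pics/side.png

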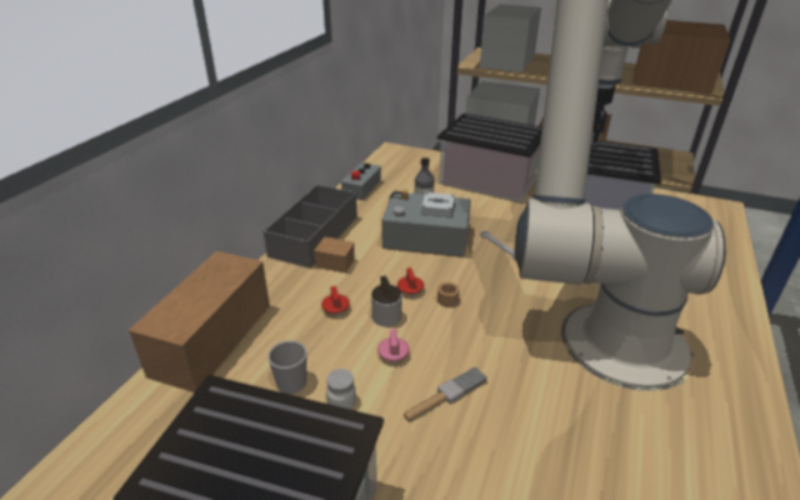

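The black cap sits in the cup at scene px (361,228), side px (310,233). The look-alikes are red at (327,210) and (353,273) and pink at (408,231), lying on the bench. The keyhole is at scene px (241,158). The black one in the cup is my choice.

```bash
python3 - <<'E'
from h import *
for n,a,b,z in(('cap',(361,228),(310,234),.07),('neck',(241,158),(350,160),.13),('cup',(362,232),(310,251),0),('bar',(356,220),(308,223),.095),('tank',(248,184),(349,193),0)):
    print(n,tri(ray('scene',a),ray('side',b)).round(4),atz('scene',a,z).round(4),atz('side',b,z).round(4))
m=cut_out('scene','tank')[0]['mask']
snap('scene','c1',(200,120,400,290),4)
E
```

```text
cap [0.5508 0.1295 0.0688] [0.5561 0.1333 0.07  ] [0.5475 0.1251 0.07  ]
neck [ 0.5481 -0.2425  0.1344] [ 0.5441 -0.2467  0.13  ] [ 0.5509 -0.247   0.13  ]
cup [0.5417 0.1363 0.0149] [0.5338 0.134  0.    ] [ 0.5493  0.122  -0.    ]
bar [0.557  0.1159 0.1026] [0.5526 0.1144 0.095 ] [0.5613 0.1077 0.095 ]
tank [ 0.5471 -0.2482 -0.0096] [ 0.5498 -0.2451  0.    ] [ 0.5435 -0.2319  0.    ]
```

View pics/c1.png

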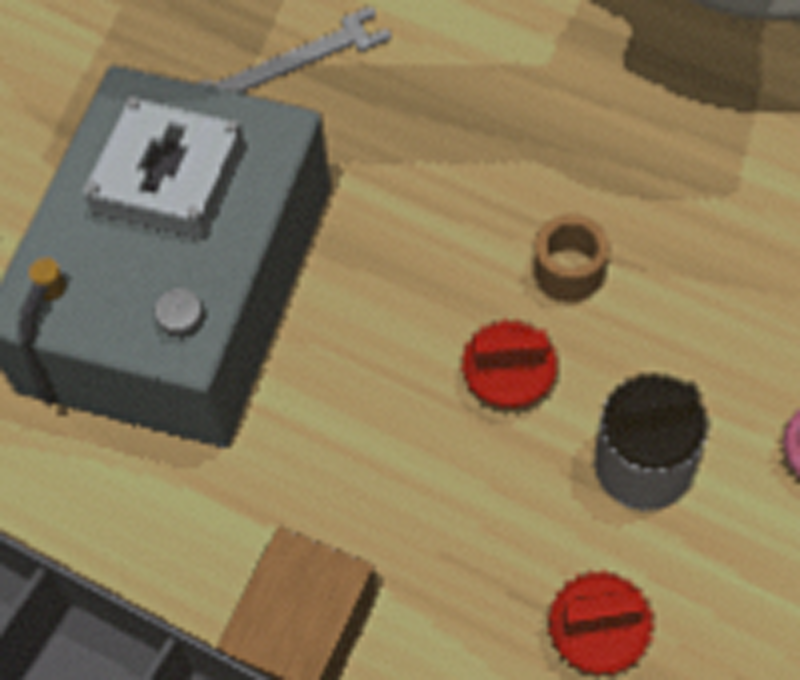

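```bash
python3 - <<'E'
from h import *
f=lambda p,z:atz('scene',(p[0]/4+200,p[1]/4+120),z)[:2]
for a,b,z in(((615,425),(700,400),.1),((178,125),(150,187),.13),((320,118),(208,390),.102),((110,68),(0,290),.102)):
    p,q=f(a,z),f(b,z); d=q-p; print(p.round(3),q.round(3),np.linalg.norm(d).round(3),np.degrees(np.arctan2(d[1],d[0])).round(1))
s=read_state(); Rm=R.from_euler('xyz',s['orientation']).as_matrix()
print('to above cap', (Rm.T@(np.array([.545,.128,.25])-s['tcp_pos'])).round(4))
m=camera_model('wrist');T=np.array(m['world_to_cam']);Tt=np.eye(4);Tt[:3,:3]=Rm;Tt[:3,3]=s['tcp_pos'];print((T@Tt).round(3))
E
```

```text
[0.574 0.117] [0.532 0.159] 0.06 135.2
[ 0.52  -0.251] [ 0.573 -0.239] 0.055 12.6
[ 0.451 -0.178] [ 0.677 -0.13 ] 0.23 11.9
[ 0.484 -0.341] [ 0.679 -0.298] 0.199 12.3
to above cap [ 0.5582 -0.5819 -0.0187]
[[ 0.001  1.     0.     0.001]
 [-0.962  0.001 -0.272  0.029]
 [-0.272 -0.     0.962  0.156]
 [ 0.     0.     0.     1.   ]]
```

```bash
python3 -m creep '[{"travel":[0.558,-0.582,-0.019],"angular":[0,0,-117]},{"travel":[0.558,-0.582,-0.019],"angular":[0,0,-117]},{"travel":[0.558,-0.582,-0.019],"angular":[0,0,-117]},{"travel":[0.558,-0.582,-0.019],"angular":[0,0,-117]},{"travel":[0.558,-0.582,-0.019],"angular":[0,0,-117]},{"travel":[0.558,-0.582,-0.019],"angular":[0,0,-117]},{"travel":[0.558,-0.582,-0.019],"angular":[0,0,-117]},{"travel":[0.558,-0.582,-0.019],"angular":[0,0,-117]},{"travel":[0.558,-0.582,-0.019],"angular":[0,0,-117]},{"travel":[0.558,-0.582,-0.019],"angular":[0,0,-117]},{"travel":[0.558,-0.582,-0.019],"angular":[0,0,-117]},{"travel":[0.558,-0.582,-0.019],"angular":[0,0,-117]}]' 1; python3 -c "from h import *;s=read_state();print(s['tcp_pos'],s['orientation'],s['q'])"
```

```text
time: 2.6
tcp_pos: [0.5206, 0.0795, 0.2492]
orientation: [3.141, 0.001, 2.353]
ft_force: [-0.3, -1.4, 0.2]
grip_width: 0.997
[0.52064317 0.07951221 0.24923849] [3.14118811e+00 5.59900754e-04 2.35295071e+00] [ 3.82320192e-02  3.36574433e-01  1.56199761e+00 -1.45831094e-04
  1.24234379e+00 -7.43875479e-01]
```

```bash
python3 -m creep '[{"travel":[0.017,0.051,0],"angular":[0,0,0]},{"travel":[0.017,0.051,0],"angular":[0,0,0]},{"travel":[0.017,0.051,0],"angular":[0,0,0]}]'; python3 - <<'E'
from h import *
s=read_state();m=camera_model('wrist');snap('wrist','w1')
print(s['tcp_pos'],s['orientation'])
for t,z in(('cap',.07),('bar_end',.095),('cup',0)):
  for d in landmark_of('wrist',t)[:3]: print(t,round(d['p'],2),np.round(d['position'],1),atz('wrist',d['position'],z,m).round(4))
E
```

```text
time: 2.98
tcp_pos: [0.5439, 0.1252, 0.2487]
orientation: [-3.141, -0.0, 2.35]
ft_force: [0.3, -0.5, 0.8]
grip_width: 1.003
[0.54391603 0.12516855 0.24874801] [-3.14097544e+00 -1.84414607e-04  2.35047959e+00]
cap 0.94 [401.4 227.4] [0.6537 0.1584 0.07  ]
cap 0.86 [321.3 181.2] [0.5461 0.131  0.07  ]
cap 0.72 [353.4  64.2] [0.4834 0.2404 0.07  ]
bar_end 0.77 [327.7 209.7] [0.5693 0.1171 0.095 ]
bar_end 0.73 [364.2  35.8] [0.4741 0.2587 0.095 ]
bar_end 0.63 [412.2 210.3] [0.6347 0.1809 0.095 ]
cup 0.15 [325.4 208.2] [0.5887 0.0976 0.    ]
```

View pics/w1.png

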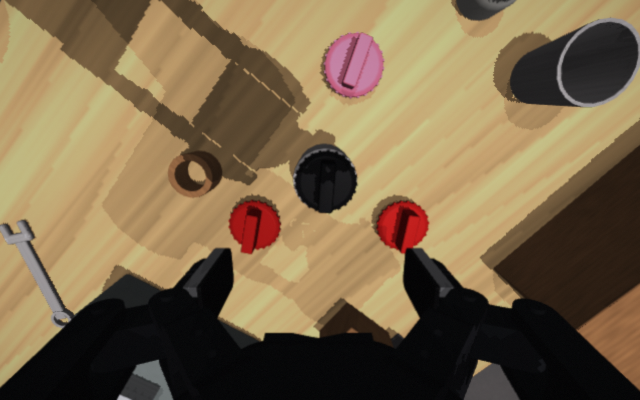

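The image shows the black cap in the cup at (326,180), red ones at (255,224) and (402,224), and pink at (353,64). The bar runs nearly along the image vertical. Next is the one close crop to check the choice and the yaw.

```bash
python3 - <<'E'
from h import *
im=read_camera('wrist')[135:225,275:385,::-1]
im=(255*(im/255.)**.45).astype(np.uint8)
cv2.imwrite('pics/w2.png',cv2.resize(im,None,fx=6,fy=6,interpolation=cv2.INTER_CUBIC))
E
```

```text
(no output)
```

View pics/w2.png

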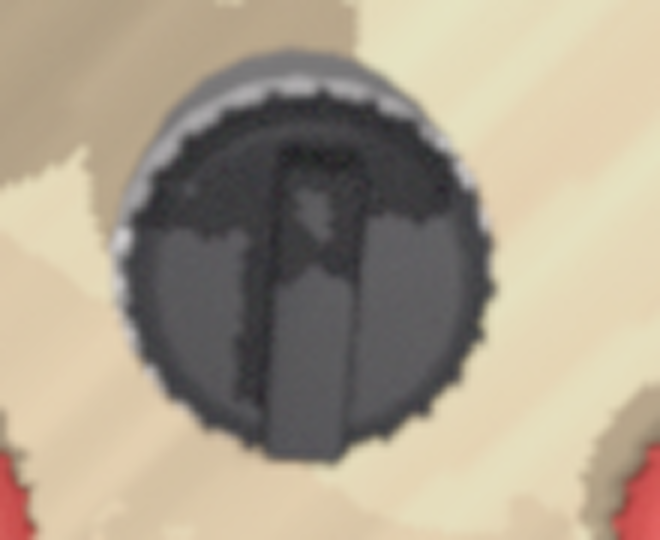

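```bash
python3 - <<'E'
from h import *
s=read_state();f=lambda p,z:atz('wrist',(p[0]/6+275,p[1]/6+135),z)[:2]
print(f((308,272),.08).round(4), 'left',f((126,270),.08).round(4),f((492,265),.08).round(4))
for a,b in (((324,165),(305,461)),((282,165),(268,461)),((364,165),(342,461)),((275,280),(268,450)),((355,280),(343,450))):
  p,q=f(a,.11),f(b,.11);d=p-q;print(((p+q)/2).round(4),np.linalg.norm(d).round(4),np.degrees(np.arctan2(d[1],d[0])).round(1))
print(s['orientation'],s['tcp_pos'])
E
```

```text
[0.5481 0.1362] left [0.524  0.1129] [0.5713 0.1609]
[0.5493 0.1353] 0.0509 131.5
[0.5446 0.1306] 0.0509 132.1
[0.5539 0.1398] 0.0509 131.3
[0.5502 0.1241] 0.0297 132.5
[0.5596 0.1333] 0.0297 131.5
[3.14149920e+00 9.91222503e-05 2.34855186e+00] [0.54408828 0.12443473 0.24913846]
```

Bar centre (0.549, 0.136), yaw 131.7°, measured length 51 mm (52 given): consistent, and it is the black one in the cup. Going down to it.

```bash
python3 -m creep '[{"travel":[0.005,0.012,0.03],"angular":[0,0,3]},{"travel":[0.005,0.012,0.08],"angular":[0,0,3]},{"travel":[0.005,0.012,0.12],"angular":[0,0,3]},{"travel":[0.005,0.012,0.145],"angular":[0,0,3]},{"travel":[0.005,0.012,0.16],"angular":[0,0,3]},{"travel":[0.005,0.012,0.165],"angular":[0,0,3]},{"travel":[0.005,0.012,0.165],"angular":[0,0,3]}]' 1 && python3 -m creep '[{"travel":[0,0,0],"angular":[0,0,0]},{"travel":[0,0,0],"angular":[0,0,0]},{"travel":[0,0,0],"angular":[0,0,0]},{"travel":[0,0,0],"angular":[0,0,0]},{"travel":[0,0,0],"angular":[0,0,0]},{"travel":[0,0,0],"angular":[0,0,0]}]' -1; python3 -c "
from h import *;snap('wrist','w3')
s=read_state();print(s)"
```

```text
time: 4.1
tcp_pos: [0.5496, 0.1372, 0.0845]
orientation: [3.141, 0.0, 2.297]
ft_force: [0.0, -0.1, 0.5]
grip_width: 0.997
time: 4.85
tcp_pos: [0.5492, 0.1373, 0.0842]
orientation: [-3.142, 0.0, 2.297]
ft_force: [-1.8, -0.8, 6.5]
grip_width: 0.161
{'time': 4.9, 'q': array([ 1.39450799e-01,  5.95648552e-01,  1.64505238e+00, -4.57755121e-05,
        9.00870026e-01, -5.87220671e-01]), 'qd': array([ 0.00123671,  0.00130949,  0.00123128,  0.0005175 , -0.00084345,
        0.0002644 ]), 'joint_torque': array([ 1.83931938e-01, -8.16546750e+01, -2.58828396e+01,  1.22492840e-01,
       -6.94451910e-01, -4.64333261e-04]), 'tcp_pos': array([0.54921015, 0.13726023, 0.08422414]), 'orientation': array([-3.14159083e+00,  4.18893782e-05,  2.29749622e+00]), 'ft_force': array([-1.80283043, -1.84689417,  6.33799915]), 'wrist_torque': array([-8.46141635e-02,  3.09792271e-01, -2.45832729e-05]), 'grip_width': 0.15860991887254877}
```

View pics/w3.png

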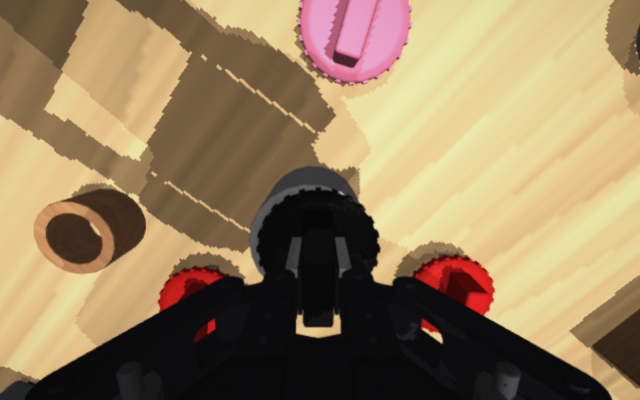

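The bar is held between the pads at about (318,270). Lifting straight out, then over towards the tank with the camera clear of the keyhole.

```bash
python3 -m creep '[{"travel":[0,0,-0.01],"angular":[0,0,0]},{"travel":[0,0,-0.03],"angular":[0,0,0]},{"travel":[0,0,-0.06],"angular":[0,0,0]},{"travel":[0,0,-0.11],"angular":[0,0,0]},{"travel":[0,0,-0.155],"angular":[0,0,0]},{"travel":[0,0,-0.155],"angular":[0,0,0]}]' -1 && python3 -m creep '[{"travel":[-0.04,-0.025,0],"angular":[0,0,-8]},{"travel":[-0.08,-0.05,0],"angular":[0,0,-15]},{"travel":[-0.12,-0.075,0],"angular":[0,0,-23]},{"travel":[-0.16,-0.1,0],"angular":[0,0,-31]},{"travel":[-0.2,-0.125,0],"angular":[0,0,-38]},{"travel":[-0.24,-0.15,0],"angular":[0,0,-46]},{"travel":[-0.28,-0.176,0],"angular":[0,0,-54]},{"travel":[-0.316,-0.199,0],"angular":[0,0,-60.4]},{"travel":[-0.316,-0.199,0],"angular":[0,0,-60.4]},{"travel":[-0.316,-0.199,0],"angular":[0,0,-60.4]}]'
python3 - <<'E'
from h import *
s=read_state();m=camera_model('wrist');snap('wrist','w4')
print(s['tcp_pos'],s['orientation'],s['q'],s['ft_force'],s['grip_width'])
for d in landmark_of('wrist','neck')[:3]: print('neck',round(d['p'],2),np.round(d['position'],1),atz('wrist',d['position'],.13,m).round(4))
for t in('lug','lug_end','cap'):
  for d in landmark_of('wrist',t)[:2]: print(t,round(d['p'],2),np.round(d['position'],1))
E
```

```text
time: 5.65
tcp_pos: [0.5509, 0.1376, 0.2428]
orientation: [3.136, 0.003, 2.298]
ft_force: [0.8, -0.0, -2.7]
grip_width: 0.167
time: 6.9
tcp_pos: [0.6099, -0.2307, 0.238]
orientation: [3.14, -0.001, -2.933]
ft_force: [-0.3, -0.4, -2.7]
grip_width: 0.163
[ 0.60993951 -0.23068116  0.23803679] [ 3.14029218e+00 -1.25245527e-03 -2.93265234e+00] [-4.53232230e-01  5.27708465e-01  1.26289110e+00  2.61781128e-04
  1.35278043e+00 -2.23302491e+00] [-0.26175084 -0.42281816 -2.69215743] 0.16307894002583764
neck 0.91 [314.6 130. ] [ 0.5515 -0.2449  0.13  ]
lug_end 0.53 [433.3 302.8]
cap 0.83 [526.1 155.1]
cap 0.79 [575.6 281.1]
```

View pics/w4.png

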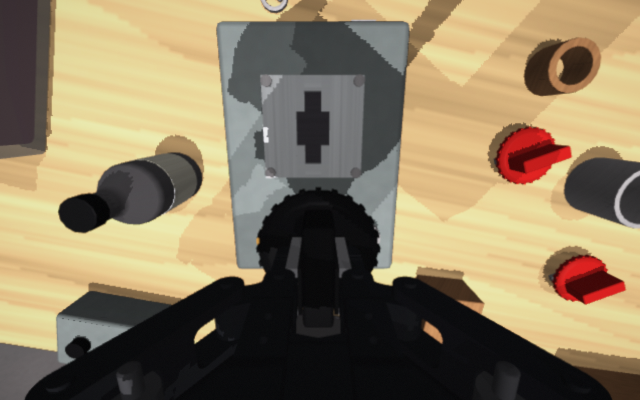

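The slot centre is at about (313,127), with the plate from (261,75) to (365,178). The held cap's rim spans x 257–381, top at y 188.

```bash
python3 - <<'E'
from h import *
s=read_state();m=camera_model('wrist');Rm=R.from_euler('xyz',s['orientation']).as_matrix();t=s['tcp_pos']
im=read_camera('wrist')
f=lambda p,z:Rm.T@(atz('wrist',p,z,m)-t)
print('slot tool',f((313,91),.13).round(4),f((313,163),.13).round(4),'sq',f((297,127),.13).round(4),f((329,127),.13).round(4))
print('plate',[f(p,.13).round(4)[:2].tolist() for p in((261,75),(363,75),(260,178),(367,178))])
zf=t[2]-.0142
for n,p in(('L',(257,243)),('R',(381,243)),('T',(319,188))): print(n,f(p,zf+.005).round(4),f(p,zf+.01).round(4),f(p,zf).round(4))
g=(255*(im[:,:,::-1]/255.)**.45).astype(np.uint8)
a=cv2.resize(g[175:335,240:400],None,fx=3.6,fy=3.6,interpolation=cv2.INTER_CUBIC)
b=cv2.resize(g[65:185,250:375],None,fx=1.6,fy=1.6)
c=np.zeros((576,780,3),np.uint8);c[:,:576]=a;c[:b.shape[0],576:576+b.shape[1]]=b;cv2.imwrite('pics/w5.png',c)
E
```

```text
slot tool [ 0.091  -0.0032  0.109 ] [ 0.0319 -0.0034  0.109 ] sq [ 0.0624 -0.0168  0.109 ] [0.0624 0.0103 0.109 ]
plate [[0.103, -0.0451], [0.1031, 0.0373], [0.0185, -0.0506], [0.0186, 0.0446]]
L [ 0.0003 -0.034   0.0092] [ 0.0025 -0.0328  0.0042] [-0.0019 -0.0351  0.0142]
R [0.0003 0.037  0.0092] [0.0026 0.0359 0.0042] [-0.0019  0.0382  0.0142]
T [0.0326 0.0015 0.0092] [0.0338 0.0014 0.0042] [0.0315 0.0015 0.0142]
```

View pics/w5.png

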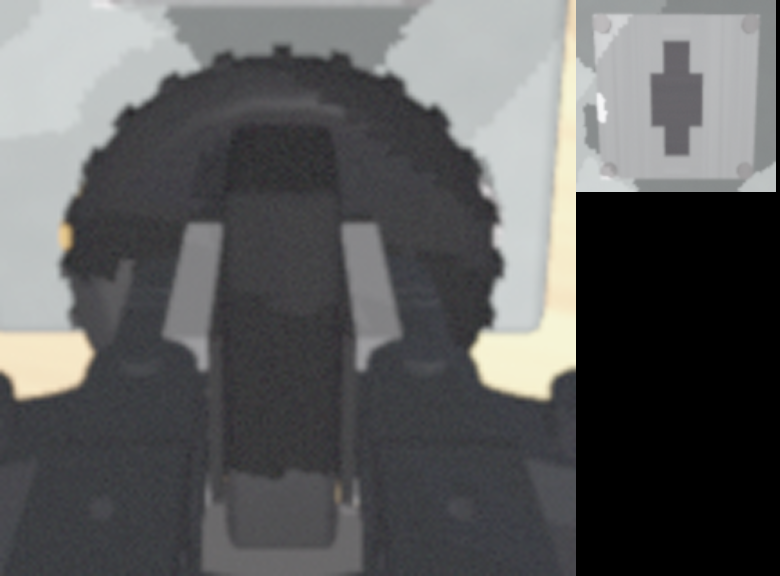

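```bash
python3 -m creep '[{"travel":[0.03,-0.002,0],"angular":[0,0,0]},{"travel":[0.0625,-0.004,0],"angular":[0,0,0]},{"travel":[0.0625,-0.004,0.03],"angular":[0,0,0]},{"travel":[0.0625,-0.004,0.06],"angular":[0,0,0]},{"travel":[0.0625,-0.004,0.07],"angular":[0,0,0]},{"travel":[0.0625,-0.004,0.07],"angular":[0,0,0]}]'
python3 - <<'E'
from h import *
s=read_state();print(s['tcp_pos'],s['orientation'],s['ft_force'])
im=read_camera('wrist');g=(255*(im[:,:,::-1]/255.)**.45).astype(np.uint8)
cv2.imwrite('pics/w6.png',cv2.resize(g[130:380,200:440],None,fx=2.4,fy=2.4,interpolation=cv2.INTER_CUBIC))
E
```

```text
time: 7.95
tcp_pos: [0.5503, -0.2478, 0.169]
orientation: [3.141, -0.0, -2.931]
ft_force: [0.6, 0.6, -2.2]
grip_width: 0.163
[ 0.55026764 -0.24782819  0.16898653] [ 3.14122682e+00 -3.94250118e-04 -2.93126283e+00] [ 0.63574953  0.55095796 -2.24702069]
```

View pics/w6.png

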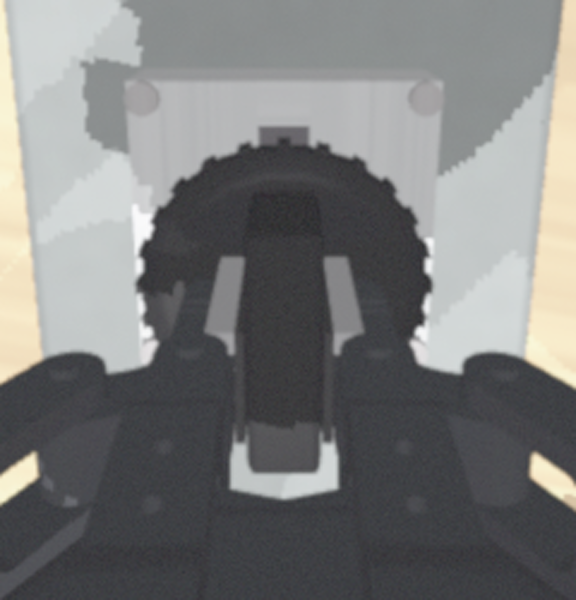

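```bash
python3 - <<'E'
from h import *
s=read_state();m=camera_model('wrist');Rm=R.from_euler('xyz',s['orientation']).as_matrix();t=s['tcp_pos']
f=lambda p,z:(Rm.T@(atz('wrist',(200+p[0]/2.4,130+p[1]/2.4),z,m)-t)).round(4)
print('slot end',f((284.5,127),.13),'plate edge',f((283,79),.13),'rim top',f((284.5,143),t[2]-.0042),f((284.5,143),t[2]-.0142),'rim LR',f((137,285),t[2]-.009),f((432,285),t[2]-.009))
E
```

```text
slot end [0.0289 0.0013 0.0397] plate edge [0.0419 0.0009 0.0397] rim top [0.033  0.0012 0.0042] [0.0306 0.0012 0.0142] rim LR [-0.0032 -0.0341  0.009 ] [-0.0031  0.0366  0.009 ]
```

Aligned laterally (slot end 284.5, bar 285 in the crop) and within about 1 mm lengthwise. Lowering.

```bash
python3 -m creep '[{"travel":[0,0,0.006],"angular":[0,0,0]},{"travel":[0,0,0.009],"angular":[0,0,0]},{"travel":[0,0,0.012],"angular":[0,0,0]},{"travel":[0,0,0.012],"angular":[0,0,0]}]' && python3 -m creep '[{"travel":[0,0,0.004],"angular":[0,0,0]},{"travel":[0,0,0.008],"angular":[0,0,0]},{"travel":[0,0,0.0105],"angular":[0,0,0]},{"travel":[0,0,0.0105],"angular":[0,0,0]}]'
```

```text
time: 8.5
tcp_pos: [0.5501, -0.248, 0.1568]
orientation: [3.141, -0.0, -2.932]
ft_force: [-0.2, 0.8, -2.5]
grip_width: 0.164
time: 9.0
tcp_pos: [0.5501, -0.248, 0.1462]
orientation: [3.141, -0.0, -2.932]
ft_force: [0.6, -0.4, -2.9]
grip_width: 0.163
```

```bash
for i in 1 2 3; do python3 -m creep '[{"travel":[0,0,0.0007],"angular":[0,0,0]},{"travel":[0,0,0.0007],"angular":[0,0,0]}]' | grep -E 'tcp|force'; done
```

```text
tcp_pos: [0.5502, -0.2481, 0.1458]
ft_force: [0.4, 0.7, -2.6]
tcp_pos: [0.5502, -0.248, 0.145]
ft_force: [-0.5, -0.3, -3.1]
tcp_pos: [0.5502, -0.248, 0.1443]
ft_force: [-0.1, -0.1, -3.4]
```

```bash
for i in 1 2 3; do python3 -m creep '[{"travel":[0,0,0.0005],"angular":[0,0,0]},{"travel":[0,0,0.0005],"angular":[0,0,0]}]' | grep -E 'tcp|force'; done
```

```text
tcp_pos: [0.5502, -0.248, 0.1443]
ft_force: [-1.6, 1.8, 4.3]
tcp_pos: [0.5502, -0.2481, 0.1442]
ft_force: [-4.5, 2.2, 13.5]
tcp_pos: [0.5502, -0.2481, 0.1442]
ft_force: [-7.3, 3.9, 20.6]
```

Seated: contact came at TCP z 0.1443, against 0.1442 expected for flat. Easing the load off, then turning clockwise (+z of the tool).

```bash
cat > st.py <<'E'
from h import *
a=[read_state()];s=a[0]
print('t%.2f yaw%.2f tcp %s F %s Tz %.3f T %s q6 %.2f j6 %.3f'%(s['time'],np.degrees(s['orientation'][2]),s['tcp_pos'].round(4),s['ft_force'].round(1),s['wrist_torque'][2],s['wrist_torque'][:2].round(2),s['q'][5],s['joint_torque'][5]))
E
python3 st.py
python3 -m creep '[{"travel":[0,0,-0.0012],"angular":[0,0,0]},{"travel":[0,0,-0.0012],"angular":[0,0,0]}]' >/dev/null; python3 st.py
python3 -m creep '[{"travel":[0,0,0],"angular":[0,0,4]},{"travel":[0,0,0],"angular":[0,0,8]}]'>/dev/null; python3 st.py
python3 -m creep '[{"travel":[0,0,0],"angular":[0,0,4]},{"travel":[0,0,0],"angular":[0,0,8]}]'>/dev/null; python3 st.py
```

```text
t10.50 yaw-167.96 tcp [ 0.5502 -0.2481  0.1442] F [-7.3  3.9 20.6] Tz -0.010 T [0.65 1.2 ] q6 -2.30 j6 -0.007
t10.75 yaw-167.96 tcp [ 0.5503 -0.2481  0.1443] F [-0.3  1.3  5.9] Tz -0.018 T [0.15 0.27] q6 -2.30 j6 -0.005
t11.00 yaw-176.09 tcp [ 0.5505 -0.2482  0.1443] F [-0.4 -0.1  3.8] Tz 0.094 T [0.09 0.06] q6 -2.16 j6 -1.801
t11.25 yaw175.91 tcp [ 0.5505 -0.2482  0.1443] F [0.  0.  3.4] Tz 0.076 T [0.12 0.07] q6 -2.02 j6 -1.760
```

```bash

python3 -m creep '[{"travel":[0,0,-0.0004],"angular":[0,0,4]},{"travel":[0,0,-0.0004],"angular":[0,0,8]}]' >/dev/null; python3 st.py
python3 -m creep '[{"travel":[0,0,0],"angular":[0,0,2]},{"travel":[0,0,0],"angular":[0,0,3]}]'>/dev/null; python3 st.py
python3 -m creep '[{"travel":[0,0,0],"angular":[0,0,2]},{"travel":[0,0,0],"angular":[0,0,3]}]'>/dev/null; python3 st.py
```

```text
t11.50 yaw167.91 tcp [ 0.5503 -0.2481  0.1443] F [ 0.5 -0.   0.4] Tz 0.040 T [-0.03 -0.04] q6 -1.88 j6 -1.821
t11.75 yaw165.02 tcp [ 0.5502 -0.248   0.1443] F [ 0.6 -1.  -2.5] Tz 0.016 T [-0.02 -0.09] q6 -1.83 j6 -0.097
t12.00 yaw161.96 tcp [ 0.5501 -0.248   0.1443] F [-0.6  0.1 -2.4] Tz 0.011 T [-0.03 -0.01] q6 -1.78 j6 -0.175
```

```bash

python3 -m creep '[{"travel":[0,0,0],"angular":[0,0,2]},{"travel":[0,0,0],"angular":[0,0,3]}]'>/dev/null; python3 st.py
python3 -m creep '[{"travel":[0,0,0],"angular":[0,0,2]},{"travel":[0,0,0],"angular":[0,0,3]}]'>/dev/null; python3 st.py
```

```text
t12.25 yaw158.95 tcp [ 0.5502 -0.248   0.1444] F [-0.1  0.4 -2. ] Tz -0.025 T [ 0.02 -0.03] q6 -1.73 j6 -0.158
t12.50 yaw155.94 tcp [ 0.5502 -0.2481  0.1445] F [ 0.3 -0.1 -2.4] Tz 0.008 T [0.02 0.02] q6 -1.67 j6 -0.154
```

```bash

python3 -m creep '[{"travel":[0,0,0],"angular":[0,0,2]},{"travel":[0,0,0],"angular":[0,0,3]}]'>/dev/null; python3 st.py
python3 -m creep '[{"travel":[0,0,0],"angular":[0,0,2]},{"travel":[0,0,0],"angular":[0,0,3]}]'>/dev/null; python3 st.py
python3 -m creep '[{"travel":[0,0,0],"angular":[0,0,2]},{"travel":[0,0,0],"angular":[0,0,3]}]'>/dev/null; python3 st.py
python3 -m creep '[{"travel":[0,0,0],"angular":[0,0,2]},{"travel":[0,0,0],"angular":[0,0,3]}]'>/dev/null; python3 st.py
```

```text
t12.75 yaw152.95 tcp [ 0.5502 -0.248   0.1445] F [-0.1 -0.2 -2.3] Tz 0.011 T [0.01 0.03] q6 -1.62 j6 -0.153
t13.00 yaw149.94 tcp [ 0.5502 -0.248   0.1444] F [-0.6  1.  -2.7] Tz -0.018 T [0.05 0.09] q6 -1.57 j6 -0.152
t13.25 yaw146.94 tcp [ 0.5502 -0.2481  0.1445] F [-0.4 -0.4 -3.4] Tz -0.021 T [0.   0.01] q6 -1.52 j6 -0.152
t13.50 yaw143.94 tcp [ 0.5502 -0.248   0.1444] F [-0.8  0.2 -2. ] Tz 0.004 T [ 0.02 -0.03] q6 -1.46 j6 -0.152
```

```bash

python3 -m creep '[{"travel":[0,0,0],"angular":[0,0,2]},{"travel":[0,0,0],"angular":[0,0,3]}]'>/dev/null; python3 st.py
python3 -m creep '[{"travel":[0,0,0],"angular":[0,0,2]},{"travel":[0,0,0],"angular":[0,0,3]}]'>/dev/null; python3 st.py
python3 -m creep '[{"travel":[0,0,0],"angular":[0,0,2]},{"travel":[0,0,0],"angular":[0,0,3]}]'>/dev/null; python3 st.py
python3 -m creep '[{"travel":[0,0,0],"angular":[0,0,2]},{"travel":[0,0,0],"angular":[0,0,3]}]'>/dev/null; python3 st.py
```

```text
t13.75 yaw140.94 tcp [ 0.5502 -0.248   0.1444] F [ 0.5 -0.7 -2.8] Tz -0.034 T [-0.03  0.06] q6 -1.41 j6 -0.147
t14.00 yaw137.95 tcp [ 0.5499 -0.2482  0.1444] F [-2.5 -1.8 -2.9] Tz 0.127 T [-0.41  0.6 ] q6 -1.36 j6 -0.087
t14.25 yaw134.94 tcp [ 0.5499 -0.2482  0.1444] F [-4.  -2.8 -1.7] Tz 0.280 T [-0.58  0.87] q6 -1.31 j6 0.124
t14.50 yaw131.96 tcp [ 0.55   -0.2481  0.1444] F [-4.3 -2.8 -2.7] Tz 0.282 T [-0.61  0.86] q6 -1.25 j6 0.172
```

```bash

python3 -m creep '[{"travel":[0,0,0],"angular":[0,0,1.5]},{"travel":[0,0,0],"angular":[0,0,1.5]}]'>/dev/null; python3 st.py
python3 -m creep '[{"travel":[0,0,0],"angular":[0,0,1.5]},{"travel":[0,0,0],"angular":[0,0,1.5]}]'>/dev/null; python3 st.py
```

```text
t14.75 yaw130.50 tcp [ 0.55   -0.2481  0.1444] F [-3.9 -2.3 -2.2] Tz 0.237 T [-0.51  0.9 ] q6 -1.23 j6 0.716
t15.00 yaw129.02 tcp [ 0.5501 -0.248   0.1444] F [-4.6 -2.2 -2.5] Tz 0.152 T [-0.53  0.86] q6 -1.20 j6 0.662
```

```bash

python3 -m creep '[{"travel":[0,0,0],"angular":[0,0,1.5]},{"travel":[0,0,0],"angular":[0,0,1.5]}]'>/dev/null; python3 st.py
python3 -m creep '[{"travel":[0,0,0],"angular":[0,0,1]},{"travel":[0,0,0],"angular":[0,0,1]}]'>/dev/null; python3 st.py
```

```text
t15.25 yaw127.54 tcp [ 0.5501 -0.248   0.1444] F [-4.5 -2.1 -1.6] Tz 0.150 T [-0.47  0.86] q6 -1.18 j6 0.624
t15.50 yaw126.53 tcp [ 0.5502 -0.248   0.1444] F [-3.9 -2.4 -2.3] Tz 0.181 T [-0.45  0.88] q6 -1.16 j6 0.485
```

The torque rose to a 0.28 N m crest near yaw 133°, fell to 0.15 and is rising again, so that is one click. Adding one degree of margin, then releasing and retreating.

```bash

python3 -m creep '[{"travel":[0,0,0],"angular":[0,0,1]},{"travel":[0,0,0],"angular":[0,0,1]}]'>/dev/null; python3 st.py
python3 -m creep '[{"travel":[0,0,0],"angular":[0,0,0]},{"travel":[0,0,0],"angular":[0,0,0]},{"travel":[0,0,0],"angular":[0,0,0]},{"travel":[0,0,0],"angular":[0,0,0]},{"travel":[0,0,0],"angular":[0,0,0]},{"travel":[0,0,0],"angular":[0,0,0]}]' 1; python3 st.py
python3 -m creep '[{"travel":[0,0,-0.01],"angular":[0,0,0]},{"travel":[0,0,-0.03],"angular":[0,0,0]},{"travel":[0,0,-0.07],"angular":[0,0,0]},{"travel":[0,0,-0.11],"angular":[0,0,0]},{"travel":[0,0,-0.13],"angular":[0,0,0]},{"travel":[0,0,-0.13],"angular":[0,0,0]}]'; python3 - <<'E'
from h import *
s=read_state();m=camera_model('wrist')
for t in('cap','bar_end'): 
  for d in landmark_of('wrist',t)[:3] if 0 else []: pass
im=read_camera('wrist');g=(255*(im[:,:,::-1]/255.)**.45).astype(np.uint8)
si=(255*(read_camera('side')[130:270,250:420,::-1]/255.)**.6).astype(np.uint8)
a=cv2.resize(g[60:310,200:440],(560,583));b=cv2.resize(si,(240,198));c=np.zeros((583,800,3),np.uint8);c[:,:560]=a;c[:198,560:]=b
cv2.imwrite('pics/w7.png',c)
for t,z in(('cap',.13),('bar_end',.155)):
  for d in landmark_of('wrist',t)[:3]: print(t,round(d['p'],2),atz('wrist',d['position'],z,m).round(4))
E
```

```text
t15.75 yaw125.51 tcp [ 0.5502 -0.248   0.1444] F [-4.6 -1.7 -2.4] Tz 0.153 T [-0.43  0.88] q6 -1.14 j6 0.511
time: 16.5
tcp_pos: [0.5502, -0.248, 0.1444]
orientation: [3.142, 0.0, 2.191]
ft_force: [0.2, 0.7, 0.0]
grip_width: 1.0
t16.50 yaw125.53 tcp [ 0.5502 -0.248   0.1444] F [0.2 0.7 0. ] Tz 0.038 T [-0.04  0.05] q6 -1.14 j6 0.000
time: 17.25
tcp_pos: [0.5508, -0.2484, 0.2765]
orientation: [3.14, 0.003, 2.191]
ft_force: [-0.7, 0.5, 0.0]
grip_width: 1.003
cap 0.93 [ 0.5495 -0.2503  0.13  ]
bar_end 0.77 [ 0.5694 -0.2692  0.155 ]
```

View pics/w7.png

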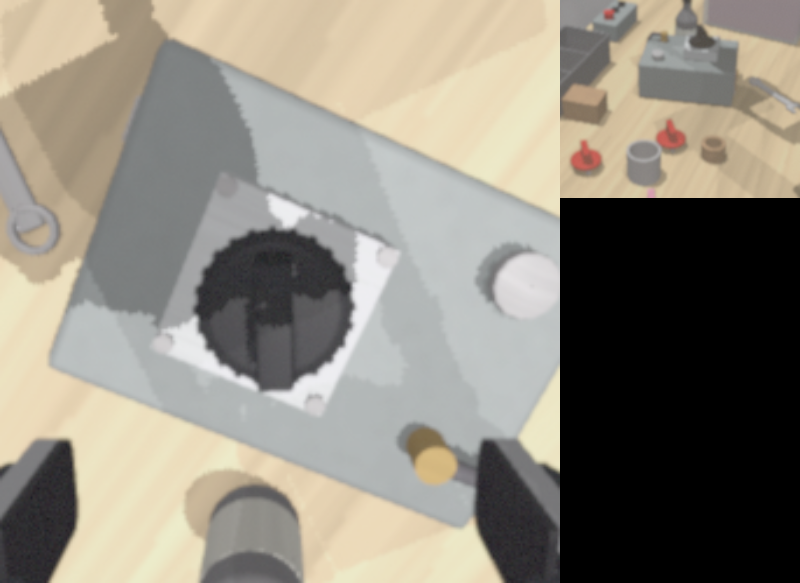

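```bash
python3 -c "from rig import *;print(close_job())"
```

```text
the job is handed in; nothing more can be done
None
```

The black filler cap is in the tank's keyhole, turned clockwise through one ratchet click and released. I handed the job in at about 17.5 s of the 72 s allowed.

- **Seating:** Contact came at TCP height 0.1443 m, where flat was expected at 0.1442 m. While feeling for contact, the wrist force briefly reached 20.6 N. I backed off, and from then on about 6 N down fell to roughly zero over the first 24° of turning.
- **Turning:** The lugs met the stop about 53° (0.92 rad) past the slot. Torque then rose to 0.28 N m near yaw 133° and dropped to 0.15 N m. I stopped about 13° past the stop, before the second crest.
- **Last look:** The gripper is open and clear above the cap, and the wrist force is about zero. The picture shows the cap flat and centred on the flange, with its grip bar still lined up with the tool, so the bar did not slip in the pads. The cup and the other things visible look undisturbed.

**Less certain:** Torque readings carry about ±0.02–0.03 N m of noise. The last three in the trough (0.150, 0.181, 0.153) therefore do not clearly show it rising again. I judged the click from the crest, the drop and the angle turned. The lugs themselves are hidden and could not be checked by camera.

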